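Grade three sprung plungers by feel

ROBOT

A 6-joint arm with a two-finger parallel gripper is mounted at the origin on the work surface. World frame = base frame: x ahead of the robot, y to its left, z up, the work surface at z = 0. Lengths are in mm, angles in rad, forces in N, time in s.
With the tool pointing down it reaches from about 275 to 750 mm from the base axis. Payload 10.2 kg.
Tool frame: the origin (TCP) lies at the very end of the fingers, on their centre line; the grasp point (between the pads) lies behind it (ctrl.grasp_offset is the z of the grasp point in the tool frame, in mm); z points along the fingers, y is the direction in which the jaws open and shut (so a half turn about z gives the same grasp; the last joint's range is limited). The gripper opens to 85 mm and grips with 20 to 120 N. Pads are 22 mm wide; open, the fingers measure 114 mm over their backs; the gripper's body (76 mm by 85 mm) begins 54 mm behind the grasp point. The pads swing forward as they close: fully open they stand 13 mm farther back than shut.
Start: joints at [0.996, 0.313, 1.498, -0, 1.331, -0.223], TCP at [180.922, 492.847, 231.294] pointing down, gripper open.
Joint ranges: [-2.94, 2.94], [-0.97, 2.17], [0.19, 2.56], [-1.23, 4.37], [0.02, 3.11], [-2.88, 2.88]. Speed limits (rad/s): [2.39, 2.39, 3.01, 3.14, 3.14, 3.14].

INTERFACE

Orientations are given as a unit quaternion [w, x, y, z].
In Python, from rig import ctrl, capture, job gives the robot as it stands. The module is installed in compiled form; this text tells all that it offers.
- The arm moves only by the tool move_arm, never from a script. Its argument "series" is a list of rows, each a list of 7 numbers: the turn, a rotation vector about the tool's x, y, z in rad, then the shift along the tool's x, y, z in cm, then the opening, from 0 (shut) to 1 (fully open). A call has 1 to 5 rows; each row is the pose to reach, as a shift and turn from the pose measured when the call began, along the tool's axes at that moment; what a row does not reach only later rows make up. A row lasts 1/12 s, in which the tool goes at most 41.7 mm and 7.16 degrees, less where a joint would pass 70% of its speed; a pose out of reach is approached as far as the arm can. A call with a gripper value outside its range is refused whole. The fingers move at their own pace and stop on an object; "grip_force" is the grip in N (left out, the last holds). Time passes only in rows, so rows that repeat a pose let the fingers close. It gives the time, the measured TCP pose, the force and the opening at its end, in the units of the state.
- ctrl.sense(): the state, without advancing time (a new reading comes with each control period).
- capture(name): name is "scene" or "side" or "wrist"; returns a dict with "frame" (480x640x3 uint8, red, green, blue), "mtx" (3x3 intrinsics, pixels), "dist" ([k1, k2, p1, p2, k3] as OpenCV has them; the pictures are not rectified), "R" (3x3) and "t" (3): a world point X has camera coordinates R X + t. Camera axes: x right, y down, z forward; pixel columns grow to the right and rows downward; lengths in mm; the calibration is good to about 2 mm. A picture is of the moment at which its call begins. There is no depth.
- job.finish_job(): hands the job in, once; it reports no verdict.
The state is a dict: "time_s": time; "joints": joint angles; "dq": joint speeds; "tau": joint torques, N m; "eef_pos": TCP position; "ee_rot": TCP orientation; "force": force on the tool from outside, world axes, zero at the start; "wrist_torque": the same for the moment, N m; "grip_width": opening from 0.0 (shut) to 1.0 (fully open).
Only numpy, scipy, OpenCV 4.12 (cv2) and the standard library are available. Lean on these libraries where they do the work, as an engineer would, in place of code of your own. Each camera call takes 0.05 s, during which the arm holds its last target.

TASK

The three sprung plungers standing in the long rack look alike, but their springs differ: before moving any, press their buttons and judge by how far each goes down under one equal push. Then stand the one that gives most in the single cup with the square base and the one that gives least in the single cup with the round base, each upright with its flange flush on the rim, and let go. Leave the middling one standing where it is in the rack, let no plunger fall, and do not disturb the other things on the bench.

Things in the scene. Friction and masses are not known exactly. Their poses are not given: they have to be found in the camera images.
- rack: Fixed grey base plate 90 x 270 (y) x 8 mm carrying a row of three equal tapered aluminium cups 85 mm apart, rims 48 mm above the bench. Origin: centre of its underside; y runs along the row, z up. In each cup stands a sprung plunger, nose down. The plungers look alike: steel, 107 mm long, 185 g give or take a quarter. Which stands in which cup changes from run to run and cannot be seen.
- rack_slot0 (a point): Centre of the rim of the rack's cup at the -y end of the row, 48 mm above the bench; z up. A plunger starts seated here. From the nose up it has: a cone 38 mm long (radius 9 mm at the tip, 17 mm at the top), a flange of radius 25 mm, 5 mm thick, resting on the rim, a barrel of radius 15 mm, 38 mm long (grip here), a stem of radius 8 mm, 20 mm long, a black button of radius 13 mm.
- rack_slot1 (a point): Rim centre of the rack's middle cup. A seated plunger's flange spans 0 to 5 mm above the rim, its barrel 5 to 43 mm, and its flat button's top is 69 mm above the rim. The button slides straight down, at most 18 mm, and springs back. Every spring starts to give at 2 N; at 8 N the softest is down about 15 mm, the middling one about 8.5 mm and the firmest about 4.5 mm.
- rack_slot2 (a point): Rim centre of the rack's cup at the +y end of the row. Cups narrow downwards like the plungers' noses, with about 1.5 mm play all round: inner radius 18.5 mm at the rim, 10.5 mm at the depth of a seated tip; wall 5 mm. A seated plunger's tip does not touch the bottom: its flange rests on the rim.
- square_cup: Fixed single cup, equal to the rack's cups, on a square grey base 80 x 80 x 8 mm; empty at the start. Origin: centre of its underside, on the bench.
- square_seat (a point): Centre of the rim of the square-based cup, 48 mm above the bench; z up.
- round_cup: Fixed single cup, equal to the rack's cups, on a round grey base of radius 42 mm, 8 mm thick; empty at the start. Origin: centre of its underside, on the bench.
- round_seat (a point): Centre of the rim of the round-based cup, 48 mm above the bench; z up.
- multimeter: Bystander: yellow handheld multimeter lying on its back, 170 (x) x 85 x 38 mm, loose. Origin: centre of its underside.
- transformer: Bystander: loose metal transformer box with a row of terminals on top, 85 x 130 (y) x 62 mm. Origin: centre of its underside.
- pen_mug: Bystander: loose white mug, 82 mm wide, 95 mm high, with pens reaching 155 mm. Origin: centre of its underside.
- screwdriver: Bystander: loose screwdriver lying along its x axis, handle towards -x.

How it is judged:
By the outcome, as a careful person would: the job done as asked, in the order asked, and still so for the second after the job is handed in, with the robot touching nothing.
It also fails if it takes over 72 s, if anything falls off the work surface, if the arm or the gripper's body presses on something with over 40 N, if the wrist force passes 120 N, or if a joint passes its speed limit or range.

## Working session

There is one attempt and no reset: what is moved stays moved. The work goes in short steps, Python scripts to look and compute and a tool call to move; the robot and the scene stay as the last step left them, time stands still between calls to the robot, and variables do not carry over. Pictures are saved under pics/ and viewed, and the job is handed in when it is done.

Besides the shell and the picture viewer there is one more tool, called after ">>>" as name(argument=value, ...), one argument or row to a line, values as JSON. move_arm: Moves the arm, as the interface text tells. Its arguments: {"type":"object","properties":{"series":{"type":"array","items":{"type":"array","items":{"type":"number"}}},"grip_force":{"type":"number"}},"required":["series"]}

```bash
mkdir -p pics; ls
python3 - <<'E'
from rig import ctrl, capture, job
import cv2,pickle
s=ctrl.sense(); print(s, ctrl.grasp_offset)
d={}
for n in ["scene","side","wrist"]:
    c=capture(n); d[n]=c
    cv2.imwrite(f"pics/{n}0.png",c["frame"][:,:,::-1]); print(n,c["mtx"].round(1).tolist(),c["dist"],c["R"].round(3).tolist(),c["t"])
pickle.dump(d,open("c0.pkl","wb"))
E
```

```text
pics
{'time_s': 0.0, 'joints': array([ 9.95568037e-01,  3.13464895e-01,  1.49841843e+00,  3.02008421e-05,
        1.33100068e+00, -2.23389468e-01]), 'dq': array([ 1.31355627e-03,  1.43445589e-03, -1.90789221e-03,  3.79767238e-05,
       -8.80937432e-04, -7.81596195e-04]), 'tau': array([ 5.14034618e-04, -4.12270188e+01, -2.59743941e+01, -1.21798180e-04,
        4.16043316e-03,  7.18179376e-05]), 'eef_pos': array([180.78856015, 492.62578144, 230.73447423]), 'ee_rot': array([-2.64540245e-04,  1.75016936e-01,  9.84565211e-01, -5.89181082e-04]), 'force': array([ 0.04805116,  0.04749876, -0.18109956]), 'wrist_torque': array([-0.01542603, -0.04957729, -0.01988022]), 'grip_width': 0.9979611213500119} -18.700000000000003
scene [[464.1, 0.0, 317.7], [0.0, 464.1, 244.3], [0.0, 0.0, 1.0]] [-0.04860737  0.          0.          0.          0.        ] [[-0.728, 0.685, -0.012], [0.497, 0.516, -0.698], [-0.472, -0.514, -0.716]] [ 422.21192121 -249.73663196 1532.09533001]
side [[469.8, 0.0, 316.9], [0.0, 469.8, 234.6], [0.0, 0.0, 1.0]] [-0.07759779  0.          0.          0.          0.        ] [[0.864, -0.503, -0.011], [-0.396, -0.668, -0.63], [0.31, 0.549, -0.776]] [-498.62752043  286.64680262 1097.32667736]
wrist [[390.5, 0.0, 319.0], [0.0, 390.5, 237.8], [0.0, 0.0, 1.0]] [-0.01329061  0.          0.          0.          0.        ] [[0.345, 0.939, -0.0], [0.889, -0.326, 0.321], [0.302, -0.111, -0.947]] [-524.73761158  -41.75485198  380.75177422]
```

View pics/scene0.png

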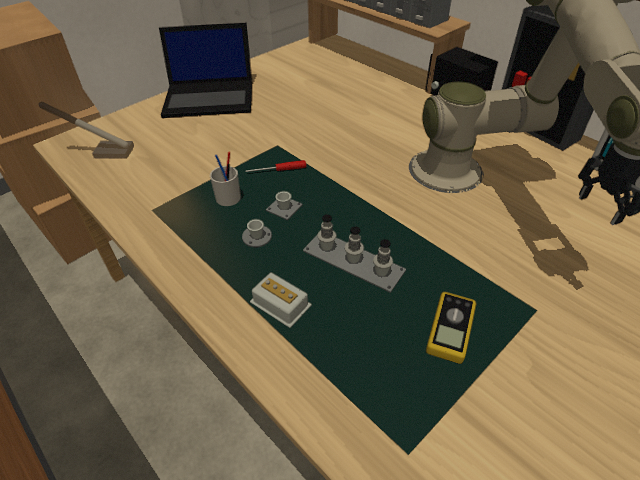

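View pics/side0.png

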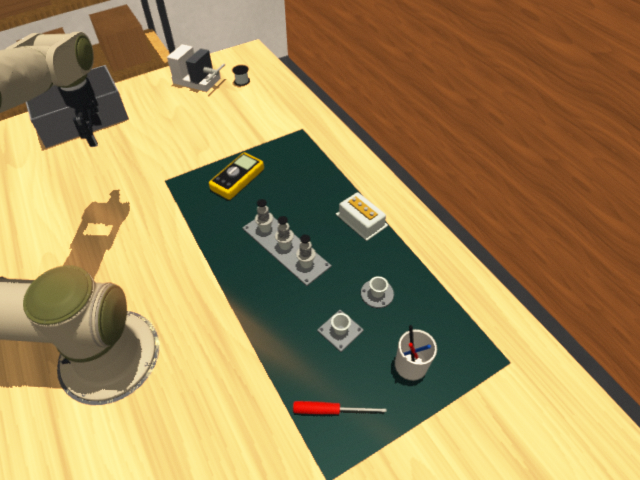

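View pics/wrist0.png

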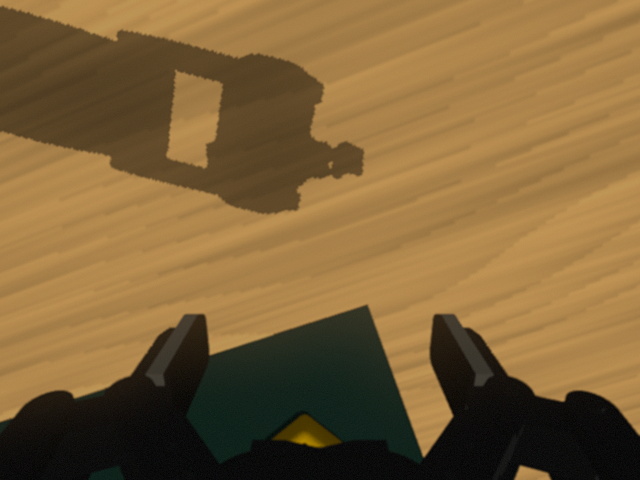

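The scene view shows the three plungers at about (326,232), (354,245) and (383,258). The square cup is near (284,201), the round cup near (256,230), and the rack runs obliquely. Next I'll enlarge the crops to get precise pixels.

```bash
cat > h.py <<'E'
import numpy as np,cv2
def ray(c,uv):
    p=cv2.undistortPoints(np.array([[uv]],float),c["mtx"],np.array(c["dist"],float))[0,0]
    R=np.array(c["R"]);t=np.array(c["t"]); o=-R.T@t; d=R.T@np.array([p[0],p[1],1]); return o,d/np.linalg.norm(d)
def plane(c,uv,z):
    o,d=ray(c,uv); return o+d*(z-o[2])/d[2]
def tri(c1,u1,c2,u2):
    o1,d1=ray(c1,u1);o2,d2=ray(c2,u2)
    s=np.linalg.lstsq(np.c_[d1,-d2],o2-o1,rcond=None)[0]
    a,b=o1+s[0]*d1,o2+s[1]*d2; return (a+b)/2,np.linalg.norm(a-b)
def proj(c,X):
    return cv2.projectPoints(np.array(X,float).reshape(-1,3),cv2.Rodrigues(np.array(c["R"]))[0],np.array(c["t"],float),c["mtx"],np.array(c["dist"],float))[0][:,0]
E
python3 - <<'E'
import pickle,cv2
d=pickle.load(open("c0.pkl","rb"))
a=d["scene"]["frame"][180:300,230:420,::-1]; cv2.imwrite("pics/sc.png",cv2.resize(a,None,fx=4,fy=4,interpolation=cv2.INTER_CUBIC))
a=d["side"]["frame"][190:360,235:405,::-1]; cv2.imwrite("pics/si.png",cv2.resize(a,None,fx=3.5,fy=3.5,interpolation=cv2.INTER_CUBIC))
E
```

```text
(no output)
```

View pics/sc.png

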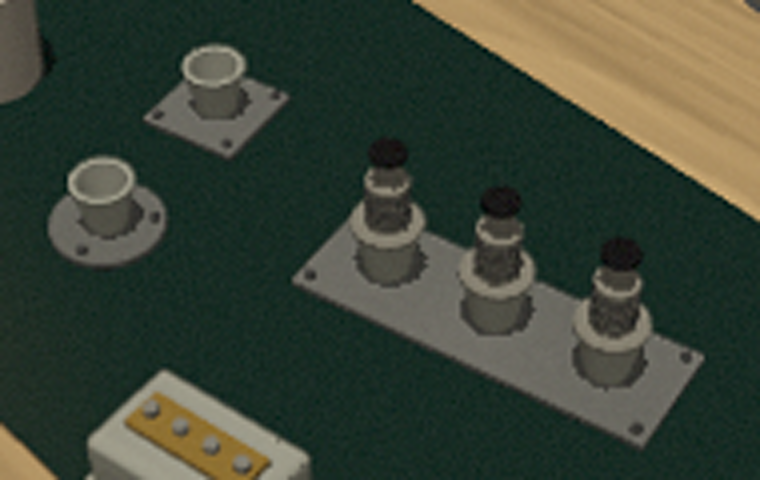

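View pics/si.png

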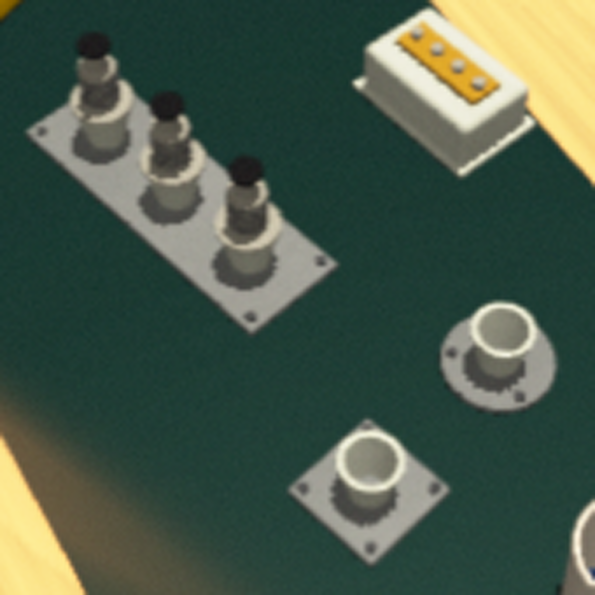

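Run:
```python
import pickle,numpy as np
from h import *
d=pickle.load(open("c0.pkl","rb")); S,D=d["scene"],d["side"]
a=lambda u:((u[0]+.5)/4-.5+230,(u[1]+.5)/4-.5+180)
b=lambda u:((u[0]+.5)/3.5-.5+235,(u[1]+.5)/3.5-.5+190)
for n,u,v,z in [("sq",(214,66),(370,461),48),("rd",(101,180),(503,330),48),("A",(388,149),(245,165),117),("B",(501,198),(167,101),117),("C",(621,249),(94,41),117)]:
    print(n,plane(S,a(u),z).round(1),plane(D,b(v),z).round(1),*tri(S,a(u),D,b(v)))
for u in [(294,281),(703,355),(643,447)]: print("pS",plane(S,a(u),8).round(1))
for u in [(27,130),(337,264),(250,332)]: print("pD",plane(D,b(u),8).round(1))
for u in [(288,96),(145,117),(230,157)]: print("sqS",plane(S,a(u),8).round(1))
```

```text
sq [ 512.  -220.1   48. ] [ 511.1 -223.1   48. ] [ 511.22283829 -222.01725928   46.34457951] 1.0960146023877921
rd [ 647.8 -180.9   48. ] [ 647.1 -182.6   48. ] [ 647.39726938 -181.98419608   46.95424836] 0.5099812948158486
A [535.4 -11.2 117. ] [538.1  -8.4 117. ] [537.16195919  -9.67594629 119.02802359] 0.46396466147731247
B [516.   71.1 117. ] [518.2  73.5 117. ] [517.51314393  72.25447945 118.7407697 ] 0.31511628270978137
C [495.8 153.2 117. ] [498.4 155.6 117. ] [497.59451197 154.14593444 118.86775745] 0.6006060663558027
pS [591.5 -45.4   8. ]
pS [442.6 191.3   8. ]
pS [529.8 214.2   8. ]
pD [443.3 192.2   8. ]
pD [591.  -49.9   8. ]
pD [504.1 -69.7   8. ]
sqS [ 465.4 -192.5    8. ]
sqS [ 558.5 -249.3    8. ]
sqS [ 541.5 -171.2    8. ]
```

```bash
cat >> h.py <<'E'
from scipy.spatial.transform import Rotation as Ro
def go(x,y,z,yaw=13.5):
    from rig import ctrl
    s=ctrl.sense(); q=s["ee_rot"]; R=Ro.from_quat([q[1],q[2],q[3],q[0]]); a=np.radians(yaw)
    T=np.c_[[-np.sin(a),np.cos(a),0],[np.cos(a),np.sin(a),0],[0,0,-1]]
    rv=(R.inv()*Ro.from_matrix(T)).as_rotvec(); sh=R.inv().apply(np.array([x,y,z])-s["eef_pos"])/10
    print("t%.2f"%s["time_s"],"pos",s["eef_pos"].round(1),"F",s["force"].round(2),"g%.3f"%s["grip_width"],"turn",rv.round(3),"shift",sh.round(2),"q",s["joints"].round(2))
E
python3 - <<'E'
import pickle
from h import *
d=pickle.load(open("c0.pkl","rb")); S,D=d["scene"],d["side"]
print("mug",plane(S,(226,174),95),plane(D,(416,347),95)); print("trafo",plane(S,(309,300),0),plane(S,(253,300),10),plane(D,(361,207),62))
go(497.5,154.5,180)
E
```

```text
mug [ 601.94234734 -371.24718066   95.        ] [ 603.40428669 -380.07344879   95.        ]
trafo [6.91952072e+02 8.76704966e+01 1.13686838e-13] [797.46353784  -2.6322438   10.        ] [744.80274801  43.91968754  62.        ]
t0.15 pos [180.8 492.7 230.9] F [-0.03  0.37 -0.37] g1.000 turn [-0.001  0.     0.983] shift [-41.38 -20.83   5.1 ] q [ 1.    0.31  1.5   0.    1.33 -0.22]
```

The obstacles are well clear: mug near (602,-375) and transformer near (745,44). I'll head for the end plunger with the gripper closing.

>>> move_arm(
  series=[
    [0,0,0.1,-3.5,-1.8,0.2,0],
    [0,0,0.2,-7,-3.6,0.4,0],
    [0,0,0.3,-10.5,-5.4,0.6,0],
    [0,0,0.4,-14,-7.2,0.8,0],
    [0,0,0.5,-17.5,-9,1,0],
  ],
  grip_force=40,
)

```text
time_s: 0.57
eef_pos: [314.8, 346.3, 220.8]
ee_rot: [-0.0, 0.415, 0.91, -0.001]
force: [0.6, -0.1, 0.0]
grip_width: 0.302
```

```bash
python3 -c "
from h import *
go(497.5,154.5,160)"
```

```text
t0.57 pos [314.8 346.3 220.8] F [ 0.62 -0.08  0.05] g0.302 turn [-0.001  0.     0.479] shift [-26.46   1.24   6.08] q [ 0.58  0.2   1.68 -0.    1.27 -0.13]
```

>>> move_arm(
  series=[
    [0,0,0.1,-4,0.2,0.5,0],
    [0,0,0.2,-8,0.4,1,0],
    [0,0,0.3,-12,0.6,1.5,0],
    [0,0,0.4,-16,0.8,2.5,0],
    [0,0,0.48,-20,1,3.5,0],
  ],
)

```text
time_s: 0.98
eef_pos: [454.5, 200.0, 185.6]
ee_rot: [0.0, 0.622, 0.783, -0.0]
force: [0.4, 0.3, -0.1]
grip_width: -0.0
```

```bash
python3 -c "
from h import *
go(497.5,154.5,145)"
```

```text
t0.98 pos [454.5 200.  185.6] F [ 0.4   0.34 -0.06] g-0.000 turn [-0.     0.001 -0.006] shift [-5.41  3.16  4.06] q [ 0.18  0.29  1.65 -0.    1.2  -0.05]
```

>>> move_arm(
  series=[
    [0,0,0,-2.7,1.6,2,0],
    [0,0,0,-5.4,3.2,4,0],
    [0,0,0,-5.4,3.2,4.1,0],
    [0,0,0,-5.4,3.2,4.1,0],
  ],
)

```text
time_s: 1.32
eef_pos: [497.8, 153.6, 143.2]
ee_rot: [-0.001, 0.623, 0.783, -0.001]
force: [-1.1, 0.2, 0.5]
grip_width: -0.001
```

Run:
```python
from h import *
from rig import capture
import pickle
d={}
for n in ["scene","side","wrist"]:
    c=capture(n); d[n]=c
pickle.dump(d,open("c1.pkl","wb"))
a=d["side"]["frame"][150:300,200:400,::-1]; cv2.imwrite("pics/s1.png",cv2.resize(a,None,fx=3,fy=3,interpolation=cv2.INTER_CUBIC))
cv2.imwrite("pics/w1.png",d["wrist"]["frame"][:,:,::-1])
go(497.5,154.5,120)
```

```text
t1.47 pos [497.6 155.5 145.3] F [0.11 0.05 0.45] g0.001 turn [ 0.001  0.001 -0.005] shift [-0.09 -0.04  2.53] q [ 0.08  0.39  1.63 -0.    1.12 -0.15]
```

View pics/s1.png

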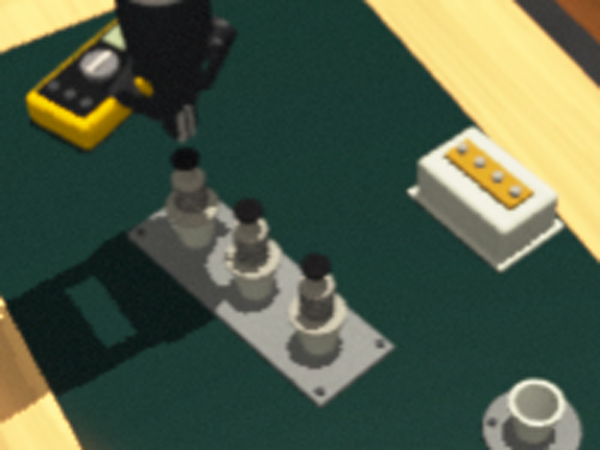

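View pics/w1.png

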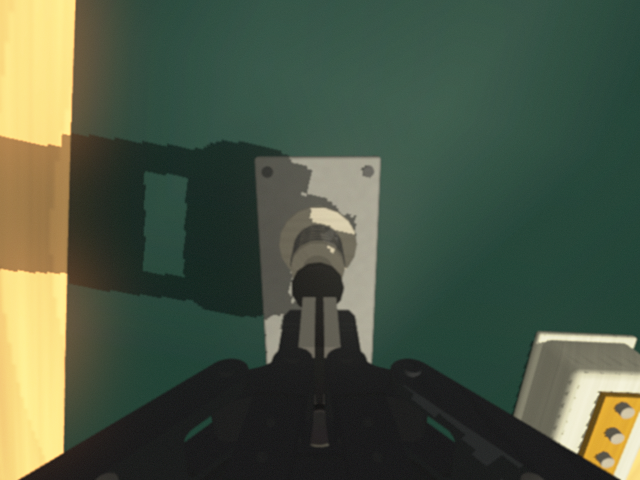

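The wrist view shows the closed tips centred across the rack (plate edges at columns 256 and 380, button around (318,285)). I'll start pressing.

>>> move_arm(
  series=[
    [0,0,0,0,0,1.2,0],
    [0,0,0,0,0,2.3,0],
    [0,0,0,0,0,2.8,0],
    [0,0,0,0,0,3.2,0],
    [0,0,0,0,0,3.2,0],
  ],
)

```text
time_s: 1.88
eef_pos: [497.3, 156.1, 113.5]
ee_rot: [0.0, 0.621, 0.784, 0.0]
force: [-1.7, 1.0, 2.8]
grip_width: 0.001
```

>>> move_arm(
  series=[
    [0,0,0,0,0,0,0],
    [0,0,0,0,0,0,0],
  ],
)

```text
time_s: 2.05
eef_pos: [497.5, 156.4, 114.3]
ee_rot: [0.001, 0.621, 0.784, 0.0]
force: [-1.4, -0.3, 3.0]
grip_width: 0.001
```

```bash
python3 -c "
from h import *
go(497.5,154.5,113)"
```

```text
t2.05 pos [497.5 156.4 114.3] F [-1.41 -0.27  2.98] g0.001 turn [ 0.002  0.001 -0.004] shift [-0.19 -0.04  0.13] q [ 0.08  0.43  1.66 -0.    1.05 -0.15]
```

>>> move_arm(
  series=[
    [0,0,0,0,0,0.3,0],
    [0,0,0,0,0,0.6,0],
    [0,0,0,0,0,0.6,0],
    [0,0,0,0,0,0.6,0],
    [0,0,0,0,0,0.6,0],
  ],
)

```text
time_s: 2.47
eef_pos: [497.4, 156.4, 108.4]
ee_rot: [0.001, 0.621, 0.784, 0.0]
force: [-1.9, 1.2, 4.7]
grip_width: -0.0
```

>>> move_arm(
  series=[
    [0,0,0,0,0,0.3,0],
    [0,0,0,0,0,0.6,0],
    [0,0,0,0,0,0.6,0],
    [0,0,0,0,0,0.6,0],
    [0,0,0,0,0,0.6,0],
  ],
)

```text
time_s: 2.88
eef_pos: [497.4, 156.5, 102.7]
ee_rot: [0.001, 0.621, 0.784, 0.0]
force: [-2.9, 1.7, 6.9]
grip_width: -0.003
```

>>> move_arm(
  series=[
    [0,0,0,0,0,0.1,0],
    [0,0,0,0,0,0.1,0],
  ],
)

```text
time_s: 3.05
eef_pos: [497.3, 156.5, 101.9]
ee_rot: [0.0, 0.621, 0.784, 0.0]
force: [-4.5, 0.8, 7.6]
grip_width: 0.001
```

Plunger C gives about 15 mm at roughly 7.6 N, so it's the softest. On to B.

>>> move_arm(
  series=[
    [0,0,0,0,0,-3.0,0],
    [0,0,0,-1.5,0,-4.0,0],
    [0,0,0,-5,0,-4.0,0],
    [0,0,0,-8.5,0,-4.0,0],
    [0,0,0,-8.6,0,-4.0,0],
  ],
)

```text
time_s: 3.47
eef_pos: [518.3, 68.3, 141.9]
ee_rot: [0.001, 0.622, 0.783, 0.0]
force: [-0.7, -0.2, -0.0]
grip_width: -0.002
```

```bash
python3 -c "
from h import *
go(517,72,112.5)"
```

```text
t3.47 pos [518.3  68.3 141.9] F [-0.72 -0.15 -0.03] g-0.002 turn [ 0.002  0.002 -0.008] shift [ 0.4  -0.05  2.94] q [-0.09  0.39  1.63 -0.    1.11 -0.32]
```

>>> move_arm(
  series=[
    [0,0,0,0.2,0,1.0,0],
    [0,0,0,0.2,0,2.0,0],
    [0,0,0,0.2,0,2.9,0],
    [0,0,0,0.2,0,2.9,0],
    [0,0,0,0.2,0,2.9,0],
  ],
)

```text
time_s: 3.88
eef_pos: [517.8, 70.7, 112.5]
ee_rot: [0.001, 0.622, 0.783, -0.0]
force: [-2.4, -2.5, 8.5]
grip_width: -0.003
```

>>> move_arm(
  series=[
    [0,0,0,0,0,0,0],
    [0,0,0,0,0,0,0],
  ],
)

```text
time_s: 4.05
eef_pos: [517.9, 71.2, 112.5]
ee_rot: [0.002, 0.621, 0.784, -0.0]
force: [-0.7, -2.4, 7.4]
grip_width: -0.003
```

B gives about 4.5 mm at roughly 8 N, so it's the firmest. I'll check A too.

>>> move_arm(
  series=[
    [0,0,0,0,0,-2.0,0],
    [0,0,0,-1.5,0,-3.0,0],
    [0,0,0,-5,0,-3.0,0],
    [0,0,0,-8.3,0,-3.0,0],
    [0,0,0,-8.3,0,-3.0,0],
  ],
)

```text
time_s: 4.47
eef_pos: [537.7, -12.8, 142.1]
ee_rot: [0.002, 0.622, 0.783, -0.001]
force: [0.1, -0.2, -0.1]
grip_width: -0.001
```

```bash
python3 -c "
from h import *
go(537,-10.5,112.5)"
```

```text
t4.47 pos [537.7 -12.8 142.1] F [ 0.06 -0.2  -0.13] g-0.001 turn [ 0.002  0.005 -0.007] shift [ 0.26 -0.02  2.96] q [-0.24  0.42  1.58 -0.    1.13 -0.47]
```

>>> move_arm(
  series=[
    [0,0,0,0.1,0,1.0,0],
    [0,0,0,0.1,0,2.0,0],
    [0,0,0,0.1,0,2.9,0],
    [0,0,0,0.1,0,2.9,0],
    [0,0,0,0.1,0,2.9,0],
  ],
)

```text
time_s: 4.88
eef_pos: [537.1, -11.0, 112.6]
ee_rot: [0.002, 0.621, 0.784, -0.001]
force: [-1.3, 1.0, 5.2]
grip_width: 0.001
```

>>> move_arm(
  series=[
    [0,0,0,0,0,0.3,0],
    [0,0,0,0,0,0.4,0],
    [0,0,0,0,0,0.4,0],
    [0,0,0,0,0,0.4,0],
  ],
)

```text
time_s: 5.22
eef_pos: [537.2, -10.6, 109.2]
ee_rot: [0.002, 0.621, 0.784, -0.001]
force: [-2.7, -1.2, 7.8]
grip_width: -0.002
```

A gives about 7.8 mm at 7.8 N, so it's the middling one and stays put. C is softest and goes to the square cup. B is firmest and goes to the round cup. I'll fetch B first.

>>> move_arm(
  series=[
    [0,0,0,0,0,-2.0,0],
    [0,0,0,1.5,0,-4.0,0.3],
    [0,0,0,5,0,-4.5,0.7],
    [0,0,0,8.3,0,-4.5,0.7],
    [0,0,0,8.5,0,-4.5,0.7],
  ],
)

```text
time_s: 5.63
eef_pos: [516.0, 77.1, 153.9]
ee_rot: [0.001, 0.619, 0.785, -0.001]
force: [-0.3, -0.5, 0.7]
grip_width: 0.564
```

>>> move_arm(
  series=[
    [0,0,0,0,0,0,0.7],
    [0,0,0,0,0,0,0.7],
  ],
)

```text
time_s: 5.8
eef_pos: [515.6, 77.9, 153.7]
ee_rot: [0.001, 0.618, 0.786, -0.001]
force: [-0.3, -0.4, 0.1]
grip_width: 0.699
```

```bash
python3 -c "
from h import *
from rig import capture
cv2.imwrite('pics/w2.png',capture('wrist')['frame'][:,:,::-1])
go(517.3,72,56)"
```

```text
t5.85 pos [515.8  77.2 153.6] F [-0.37 -0.26 -0.71] g0.699 turn [-0.     0.003  0.001] shift [-0.5   0.02  9.77] q [-0.07  0.38  1.62 -0.    1.14 -0.31]
```

View pics/w2.png

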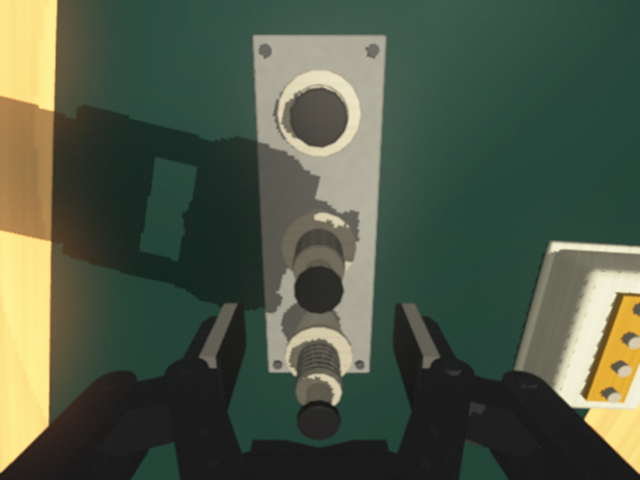

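The wrist view shows B's button at (318,288), centred between the open pads, with C directly below the camera at (318,117) and A near (318,420). Descending.

>>> move_arm(
  series=[
    [0,0,0,-0.5,0,0.8,0.7],
    [0,0,0,-0.5,0,2.5,0.7],
    [0,0,0,-0.5,0,5,0.7],
    [0,0,0,-0.5,0,7.5,0.7],
    [0,0,0,-0.5,0,9.0,0.7],
  ],
)

```text
time_s: 6.27
eef_pos: [516.0, 70.8, 60.6]
ee_rot: [-0.0, 0.619, 0.785, -0.002]
force: [0.1, 0.6, 0.6]
grip_width: 0.701
```

```bash
python3 -c "
from h import *
go(517.3,72,57)"
```

```text
t6.27 pos [516.   70.8  60.6] F [0.15 0.56 0.61] g0.701 turn [-0.004  0.002 -0.001] shift [0.09 0.15 0.36] q [-0.09  0.51  1.7  -0.    0.93 -0.32]
```

>>> move_arm(
  series=[
    [0,0,0,0,0.1,0.3,0.7],
    [0,0,0,0,0.1,0.3,0.5],
    [0,0,0,0,0.1,0.3,0.3],
    [0,0,0,0,0.1,0.3,0.2],
    [0,0,0,0,0.1,0.3,0.1],
  ],
  grip_force=40,
)

```text
time_s: 6.68
eef_pos: [517.6, 70.8, 58.5]
ee_rot: [0.001, 0.619, 0.785, -0.002]
force: [0.2, -1.2, 1.3]
grip_width: 0.335
```

>>> move_arm(
  series=[
    [0,0,0,0,0,0,0],
    [0,0,0,0,0,0,0],
    [0,0,0,0,0,0,0],
  ],
)

```text
time_s: 6.93
eef_pos: [517.6, 70.9, 58.7]
ee_rot: [0.001, 0.619, 0.785, -0.002]
force: [-0.4, -0.6, -2.6]
grip_width: 0.337
```

```bash
python3 -c "
from h import *
go(517.3,72,57)"
```

```text
t6.93 pos [517.6  70.9  58.7] F [-0.43 -0.56 -2.57] g0.337 turn [-0.001  0.003 -0.001] shift [ 0.12 -0.01  0.17] q [-0.09  0.51  1.7  -0.    0.93 -0.32]
```

>>> move_arm(
  series=[
    [0,0,0,0,0,-1.5,0],
    [0,0,0,0,0,-4,0],
    [0,0,0,0,0,-7,0],
    [0,0,0,0,0,-10,0],
    [0,0,0,0,0,-12.5,0],
  ],
  grip_force=50,
)

```text
time_s: 7.35
eef_pos: [517.7, 71.4, 185.8]
ee_rot: [0.001, 0.619, 0.785, -0.001]
force: [0.5, -0.5, -1.5]
grip_width: 0.335
```

Run:
```python
from h import *
from rig import capture
import pickle
c=capture('side');w=capture('wrist')
pickle.dump((c,w),open("c3.pkl","wb"))
cv2.imwrite('pics/w3.png',w['frame'][:,:,::-1])
cv2.imwrite('pics/s3.png',cv2.resize(c["frame"][120:380,180:480,::-1],None,fx=2.2,fy=2.2))
go(647.4,-182,190)
```

```text
t7.45 pos [519.3  71.3 187.7] F [ 0.27  0.3  -2.69] g0.335 turn [ 0.006  0.005 -0.001] shift [-27.61   6.55  -0.04] q [-0.09  0.35  1.57 -0.    1.22 -0.32]
```

View pics/w3.png

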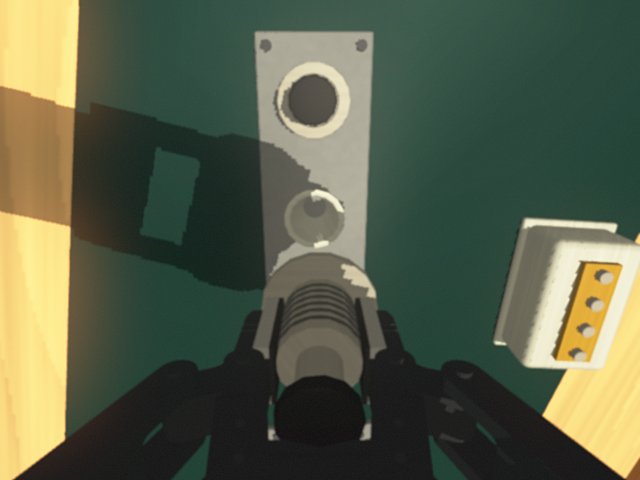

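View pics/s3.png

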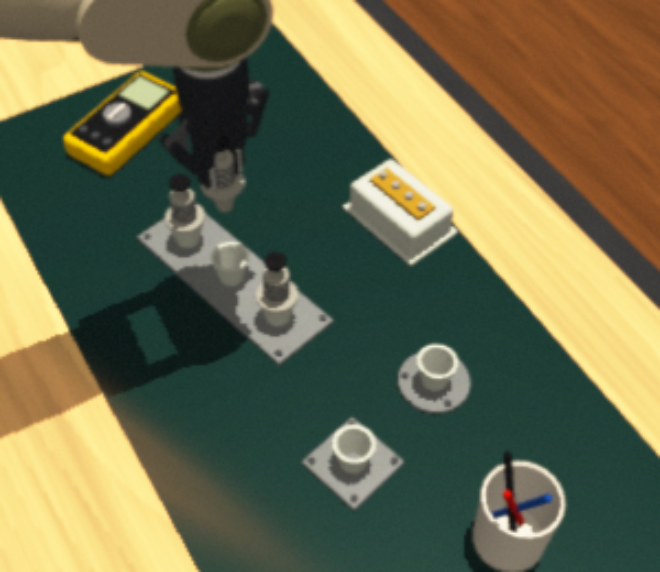

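B is held upright and the rack's middle cup is empty. I'll carry it toward the round cup.

>>> move_arm(
  series=[
    [0,0,0,-2,0.5,0,0],
    [0,0,0,-5,1.2,0,0],
    [0,0,0,-8.5,2,0,0],
    [0,0,0,-12,2.8,0,0],
    [0,0,0,-15,3.6,0,0],
  ],
)

```text
time_s: 7.87
eef_pos: [589.5, -68.1, 187.5]
ee_rot: [0.003, 0.619, 0.785, 0.0]
force: [0.1, 0.4, -1.3]
grip_width: 0.337
```

```bash
python3 -c "
from h import *
go(647.6,-182.6,170)"
```

```text
t7.87 pos [589.5 -68.1 187.5] F [ 0.15  0.36 -1.26] g0.337 turn [ 0.004  0.005 -0.001] shift [-12.48   2.98   1.82] q [-0.31  0.49  1.35 -0.    1.29 -0.55]
```

>>> move_arm(
  series=[
    [0,0,0,-3,0.7,0.3,0],
    [0,0,0,-6,1.5,0.8,0],
    [0,0,0,-9,2.2,1.3,0],
    [0,0,0,-12,2.9,2,0],
    [0,0,0,-12.5,3,2.5,0],
  ],
)

```text
time_s: 8.28
eef_pos: [648.2, -187.0, 160.4]
ee_rot: [0.002, 0.621, 0.784, -0.0]
force: [0.2, 0.1, -3.5]
grip_width: 0.332
```

>>> move_arm(
  series=[
    [0,0,0,0,0,0,0],
    [0,0,0,0,0,0,0],
  ],
)

```text
time_s: 8.45
eef_pos: [647.4, -187.0, 158.4]
ee_rot: [0.001, 0.621, 0.784, -0.001]
force: [-0.8, -0.0, -2.1]
grip_width: 0.332
```

Run:
```python
from h import *
from rig import capture
import pickle
d={n:capture(n) for n in("scene","side","wrist")}
pickle.dump(d,open("c4.pkl","wb"))
a=cv2.resize(d["scene"]["frame"][165:255,210:300,::-1],None,fx=5,fy=5,interpolation=cv2.INTER_CUBIC)
b=cv2.resize(d["side"]["frame"][230:320,340:420,::-1],None,fx=5,fy=5,interpolation=cv2.INTER_CUBIC)
cv2.imwrite('pics/p4.png',np.hstack([a,b[:450]]) if 0 else np.hstack([cv2.resize(a,(400,400)),cv2.resize(b,(356,400))]))
cv2.imwrite('pics/w4.png',d["wrist"]['frame'][:,:,::-1])
go(647.6,-182.6,110)
```

```text
t8.60 pos [ 648.1 -185.8  160.7] F [-0.01 -0.11 -1.79] g0.337 turn [ 0.003  0.004 -0.003] shift [0.35 0.02 5.07] q [-0.45  0.7   1.08 -0.    1.36 -0.68]
```

View pics/p4.png

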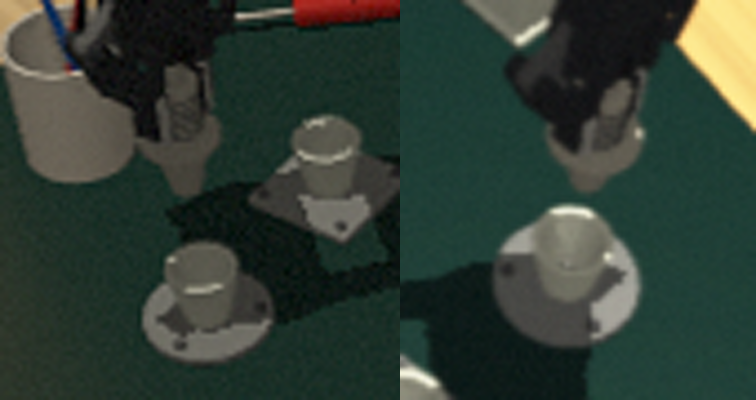

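View pics/w4.png

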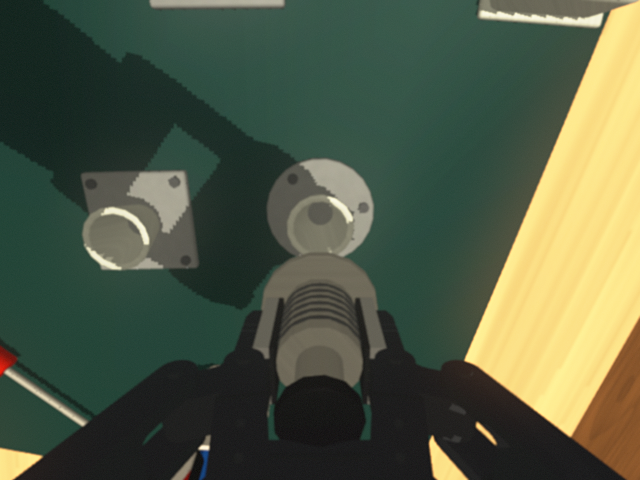

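The wrist view shows the round cup's rim near (320,227), in line with the held plunger. In w3 the rack's middle rim was at (315,219). I'll compute the relation between the two in both frames.

Run:
```python
from h import *
import pickle
c,w=pickle.load(open("c3.pkl","rb")); d=pickle.load(open("c4.pkl","rb"))
print(plane(w,(315,219),48),plane(d["wrist"],(320,227),48), plane(d["wrist"],(115,239),48))
print(plane(d["wrist"],(320,208),8), plane(w,(313,100),117))
for n,W in(("w3",w),("w4",d["wrist"])):
    f=W["frame"][160:270,260:380,::-1]; cv2.imwrite(f"pics/{n}c.png",cv2.resize(f,None,fx=5,fy=5,interpolation=cv2.INTER_CUBIC))
```

```text
[517.62566749  71.11943138  48.        ] [ 647.99157228 -182.17509325   48.        ] [ 511.82816409 -223.19297598   48.        ]
[ 647.48570047 -179.24137647    8.        ] [497.27649533 153.50475318 117.        ]
```

View pics/w3c.png

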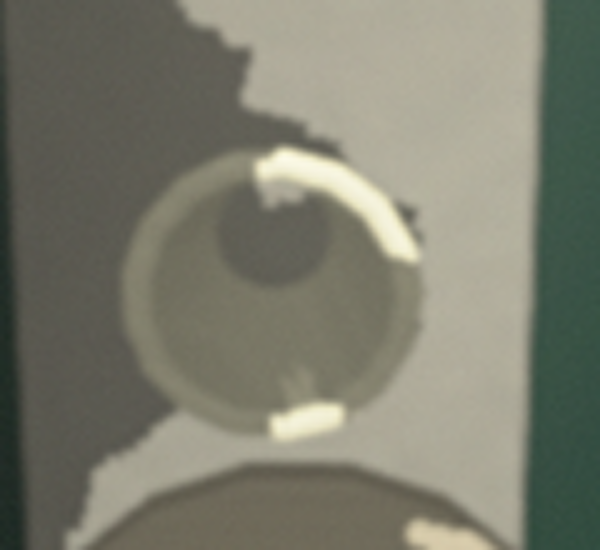

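View pics/w4c.png

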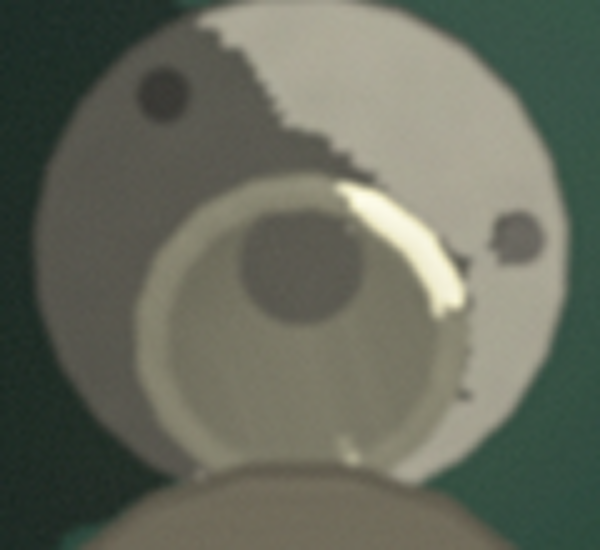

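The wrist camera puts the rack slot at (517.6,71.1), matching the grasp TCP. The round seat comes out at (648.0,-182.3), agreeing with the stereo estimate.

>>> move_arm(
  series=[
    [0.003,0.004,-0.003,0.4,0,1,0],
    [0.003,0.004,-0.003,0.4,0,2.5,0],
    [0.003,0.004,-0.003,0.4,0,4,0],
    [0.003,0.004,-0.003,0.4,0,5.5,0],
    [0.003,0.004,-0.003,0.4,0,5.5,0],
  ],
)

```text
time_s: 9.02
eef_pos: [645.8, -180.4, 102.3]
ee_rot: [-0.003, 0.619, 0.786, -0.001]
force: [-0.6, 0.5, -2.4]
grip_width: 0.338
```

```bash
python3 -c "
from h import *
go(648,-182.3,58.5)"
```

```text
t9.02 pos [ 645.8 -180.4  102.3] F [-0.55  0.47 -2.4 ] g0.338 turn [-0.005 -0.003  0.001] shift [-0.25  0.19  4.38] q [-0.45  0.75  1.15 -0.    1.25 -0.68]
```

>>> move_arm(
  series=[
    [0,0,0,-0.1,0.1,0,0],
    [0,0,0,-0.1,0.1,0,0],
    [0,0,0,-0.1,0.1,0,0],
  ],
)

```text
time_s: 9.27
eef_pos: [647.4, -181.0, 103.2]
ee_rot: [-0.002, 0.619, 0.786, -0.001]
force: [-0.2, -0.4, -1.3]
grip_width: 0.333
```

```bash
python3 -c "
from h import *
go(648,-182.3,58.5)"
```

```text
t9.27 pos [ 647.4 -181.   103.2] F [-0.24 -0.35 -1.28] g0.333 turn [-0.004 -0.003  0.001] shift [-0.15  0.04  4.47] q [-0.45  0.75  1.15 -0.    1.25 -0.68]
```

>>> move_arm(
  series=[
    [-0.003,-0.002,0,-0.1,0,0.8,0],
    [-0.003,-0.002,0,-0.1,0,1.6,0],
    [-0.003,-0.002,0,-0.1,0,2.4,0],
    [-0.003,-0.002,0,-0.1,0,2.9,0],
    [-0.003,-0.002,0,-0.1,0,3.0,0],
  ],
)

```text
time_s: 9.68
eef_pos: [646.9, -181.7, 71.5]
ee_rot: [-0.002, 0.619, 0.786, -0.0]
force: [-0.3, -0.4, -1.4]
grip_width: 0.337
```

```bash
python3 -c "
from h import *
go(648,-182.3,58.5)"
```

```text
t9.68 pos [ 646.9 -181.7   71.5] F [-0.25 -0.4  -1.45] g0.337 turn [-0.003 -0.002  0.001] shift [-0.09  0.1   1.3 ] q [-0.45  0.78  1.18  0.    1.19 -0.68]
```

>>> move_arm(
  series=[
    [-0.003,-0.002,0,-0.1,0.1,0.4,0],
    [-0.003,-0.002,0,-0.1,0.1,0.8,0],
    [-0.003,-0.002,0,-0.1,0.1,1.1,0],
    [-0.003,-0.002,0,-0.1,0.1,1.2,0],
    [-0.003,-0.002,0,-0.1,0.1,1.2,0],
  ],
)

```text
time_s: 10.1
eef_pos: [648.0, -182.4, 59.2]
ee_rot: [-0.0, 0.619, 0.786, 0.0]
force: [-0.7, 0.2, -1.9]
grip_width: 0.334
```

```bash
python3 -c "
from h import *
go(648,-182.3,58.5)"
```

```text
t10.10 pos [ 648.  -182.4   59.2] F [-0.67  0.18 -1.91] g0.334 turn [ 0.    -0.     0.001] shift [0.   0.   0.07] q [-0.45  0.8   1.18  0.    1.16 -0.69]
```

>>> move_arm(
  series=[
    [0,0,0,0,0,0.1,0],
    [0,0,0,0,0,0.1,0],
    [0,0,0,0,0,0.15,0],
    [0,0,0,0,0,0.15,0],
  ],
)

```text
time_s: 10.43
eef_pos: [648.2, -182.4, 58.6]
ee_rot: [0.0, 0.619, 0.786, 0.0]
force: [-1.6, 1.2, 5.1]
grip_width: 0.338
```

A 5 N upward contact at z=58.6, the same height as at the grasp, means it's seated. Releasing.

>>> move_arm(
  series=[
    [0,0,0,0,0,0,0.4],
    [0,0,0,0,0,0,0.5],
    [0,0,0,0,0,0,0.6],
    [0,0,0,0,0,0,0.7],
    [0,0,0,0,0,0,0.7],
  ],
)

```text
time_s: 10.85
eef_pos: [648.2, -182.4, 58.4]
ee_rot: [0.0, 0.619, 0.786, 0.0]
force: [-0.6, 0.3, -0.1]
grip_width: 0.699
```

>>> move_arm(
  series=[
    [0,0,0,0,0,-1,0.7],
    [0,0,0,0,0,-4,0.7],
    [0,0,0,0,0,-7,0.7],
    [0,0,0,0,0,-10,0.7],
    [0,0,0,0,0,-12,0.7],
  ],
)

```text
time_s: 11.27
eef_pos: [648.7, -182.7, 182.7]
ee_rot: [0.002, 0.619, 0.786, 0.001]
force: [0.4, -0.5, 0.4]
grip_width: 0.702
```

Run:
```python
from h import *
from rig import capture
import pickle
d={n:capture(n) for n in("scene","side","wrist")}
pickle.dump(d,open("c5.pkl","wb"))
a=cv2.resize(d["scene"]["frame"][165:255,210:300,::-1],None,fx=5,fy=5,interpolation=cv2.INTER_CUBIC)
b=cv2.resize(d["side"]["frame"][230:320,340:420,::-1],None,fx=5,fy=5,interpolation=cv2.INTER_CUBIC)
cv2.imwrite('pics/p5.png',np.hstack([cv2.resize(a,(400,400)),cv2.resize(b,(356,400))]))
go(497.5,154.5,180)
```

```text
t11.42 pos [ 648.7 -182.6  180.8] F [-0.18 -0.02 -0.49] g0.704 turn [0.004 0.003 0.001] shift [36.32 -6.78 -0.04] q [-0.45  0.68  1.06  0.    1.4  -0.69]
```

View pics/p5.png

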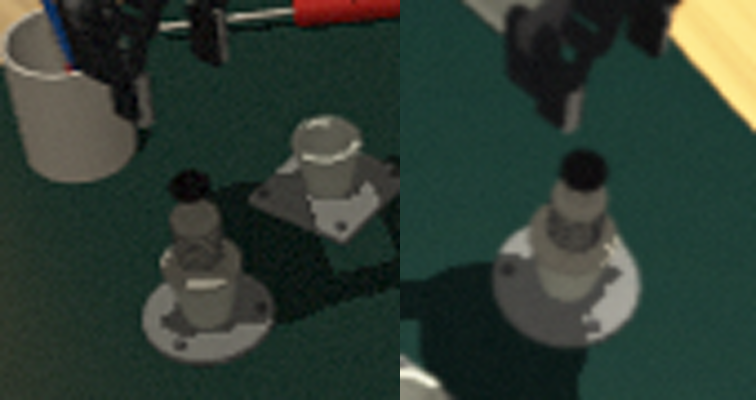

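B is standing upright and flush in the round cup in both views. Now for C.

>>> move_arm(
  series=[
    [0,0,0,3.5,-0.7,0,0.7],
    [0,0,0,7.5,-1.4,0,0.7],
    [0,0,0,11.5,-2.1,0,0.7],
    [0,0,0,15.5,-2.9,0,0.7],
    [0,0,0,19.5,-3.6,0,0.7],
  ],
)

```text
time_s: 11.83
eef_pos: [566.1, 0.0, 179.0]
ee_rot: [0.001, 0.619, 0.786, 0.0]
force: [-0.1, -0.0, 0.1]
grip_width: 0.702
```

```bash
python3 -c "
from h import *
go(497.6,153.8,150)"
```

```text
t11.83 pos [566.1   0.  179. ] F [-0.15 -0.01  0.15] g0.702 turn [0.002 0.001 0.001] shift [16.56 -3.06  2.87] q [-0.21  0.45  1.45 -0.    1.25 -0.44]
```

>>> move_arm(
  series=[
    [0,0,0,3.8,-0.7,0,0.7],
    [0,0,0,7.8,-1.4,0.5,0.7],
    [0,0,0,11.8,-2.1,1.2,0.7],
    [0,0,0,15,-2.8,2,0.7],
    [0,0,0,16.2,-3.0,2.8,0.7],
  ],
)

```text
time_s: 12.25
eef_pos: [496.4, 153.6, 149.7]
ee_rot: [0.0, 0.617, 0.787, -0.0]
force: [0.5, -1.0, 0.3]
grip_width: 0.699
```

>>> move_arm(
  series=[
    [0,0,0,0,0,0,0.7],
    [0,0,0,0,0,0,0.7],
  ],
)

```text
time_s: 12.42
eef_pos: [495.9, 153.7, 148.8]
ee_rot: [-0.001, 0.617, 0.787, -0.001]
force: [-0.2, 0.1, -0.1]
grip_width: 0.695
```

```bash
python3 -c "
from h import *
go(497.6,153.8,58.5)"
```

```text
t12.42 pos [495.9 153.7 148.8] F [-0.23  0.13 -0.14] g0.695 turn [-0.003  0.     0.005] shift [-0.02  0.19  9.03] q [ 0.07  0.38  1.63 -0.    1.13 -0.17]
```

>>> move_arm(
  series=[
    [0,0,0,0,0.1,2,0.7],
    [0,0,0,0,0.1,4.5,0.7],
    [0,0,0,0,0.1,7,0.7],
    [0,0,0,0,0.1,8.8,0.7],
    [0,0,0,0,0.1,8.8,0.7],
  ],
)

```text
time_s: 12.83
eef_pos: [495.7, 152.0, 57.8]
ee_rot: [-0.003, 0.618, 0.786, -0.003]
force: [-1.1, -0.3, -0.5]
grip_width: 0.699
```

>>> move_arm(
  series=[
    [0,0,0,0,0,0,0.7],
    [0,0,0,0,0,0,0.7],
  ],
)

```text
time_s: 13.0
eef_pos: [496.7, 151.0, 58.5]
ee_rot: [-0.002, 0.618, 0.786, -0.003]
force: [0.1, -0.5, -0.8]
grip_width: 0.7
```

```bash
python3 -c "
from h import *
go(497.6,153.8,58.5)"
```

```text
t13.00 pos [496.7 151.   58.5] F [ 0.06 -0.53 -0.78] g0.700 turn [-0.008 -0.     0.002] shift [0.25 0.16 0.  ] q [ 0.07  0.51  1.71 -0.    0.93 -0.17]
```

>>> move_arm(
  series=[
    [-0.006,0,0,0.2,0.1,0,0.7],
    [-0.006,0,0,0.2,0.1,0,0.6],
    [-0.006,0,0,0.2,0.1,0,0.4],
    [-0.006,0,0,0.2,0.1,0,0.3],
    [-0.006,0,0,0.2,0.1,0,0.2],
  ],
  grip_force=40,
)

```text
time_s: 13.42
eef_pos: [497.5, 153.2, 59.3]
ee_rot: [-0.0, 0.618, 0.786, -0.0]
force: [-0.8, -0.6, 6.5]
grip_width: 0.336
```

>>> move_arm(
  series=[
    [0,0,0,0,0,0,0],
    [0,0,0,0,0,0,0],
    [0,0,0,0,0,0,0],
  ],
  grip_force=50,
)

```text
time_s: 13.67
eef_pos: [497.4, 153.3, 59.3]
ee_rot: [-0.0, 0.618, 0.786, -0.0]
force: [-0.1, -0.3, 1.2]
grip_width: 0.342
```

```bash
python3 -c "
from h import *
go(497.6,153.8,58.5)"
```

```text
t13.67 pos [497.4 153.3  59.3] F [-0.13 -0.26  1.18] g0.342 turn [-0.001  0.     0.002] shift [0.05 0.03 0.08] q [ 0.07  0.51  1.71 -0.    0.93 -0.16]
```

>>> move_arm(
  series=[
    [0,0,0,0,0,-1.5,0],
    [0,0,0,0,0,-4,0],
    [0,0,0,0,0,-7,0],
    [0,0,0,0,0,-10,0],
    [0,0,0,0,0,-13,0],
  ],
)

```text
time_s: 14.08
eef_pos: [497.1, 153.3, 190.4]
ee_rot: [-0.0, 0.618, 0.786, -0.001]
force: [0.6, 0.1, -1.9]
grip_width: 0.335
```

Run:
```python
from h import *
from rig import capture
c=capture('side')
cv2.imwrite('pics/s6.png',cv2.resize(c["frame"][120:380,180:480,::-1],None,fx=2.2,fy=2.2))
go(511.6,-222.8,189)
```

```text
t14.13 pos [499.5 153.6 196.4] F [1.99 0.38 6.45] g0.339 turn [0.008 0.002 0.002] shift [-36.86  -7.7    0.74] q [ 0.07  0.33  1.56 -0.    1.24 -0.16]
```

View pics/s6.png

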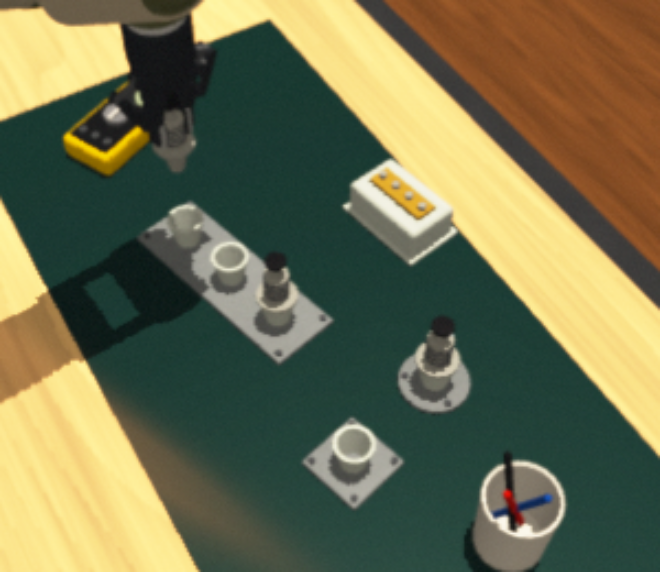

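C is held, with A still standing in the rack and B in the round cup. Carrying it at height to the square cup.

>>> move_arm(
  series=[
    [0,0,0,-2,-0.4,0.2,0],
    [0,0,0,-5,-1,0.2,0],
    [0,0,0,-9,-1.9,0.2,0],
    [0,0,0,-13,-2.7,0.2,0],
    [0,0,0,-17,-3.5,0.2,0],
  ],
)

```text
time_s: 14.55
eef_pos: [505.1, -21.4, 194.1]
ee_rot: [0.003, 0.618, 0.786, 0.003]
force: [0.7, 0.1, -2.1]
grip_width: 0.332
```

>>> move_arm(
  series=[
    [0,0,0,-4,-0.8,0,0],
    [0,0,0,-8,-1.6,0,0],
    [0,0,0,-11.5,-2.4,0,0],
    [0,0,0,-15,-3.1,0.5,0],
    [0,0,0,-17,-3.5,1,0],
  ],
)

```text
time_s: 14.97
eef_pos: [511.0, -198.4, 183.4]
ee_rot: [0.003, 0.619, 0.786, 0.002]
force: [-0.2, 0.2, -2.1]
grip_width: 0.337
```

```bash
python3 -c "
from h import *
go(511.6,-222.8,160)"
```

```text
t14.97 pos [ 511.  -198.4  183.4] F [-0.23  0.24 -2.08] g0.337 turn [0.008 0.002 0.001] shift [-2.38 -0.53  2.34] q [-0.59  0.4   1.5   0.    1.23 -0.82]
```

>>> move_arm(
  series=[
    [0.006,0,0,-1,-0.3,0.8,0],
    [0.006,0,0,-2,-0.5,1.6,0],
    [0.006,0,0,-2.3,-0.5,2.3,0],
    [0.006,0,0,-2.3,-0.5,2.3,0],
  ],
)

```text
time_s: 15.3
eef_pos: [511.2, -221.1, 158.4]
ee_rot: [-0.0, 0.619, 0.786, 0.0]
force: [-0.0, 0.6, -2.4]
grip_width: 0.334
```

>>> move_arm(
  series=[
    [0,0,0,0,0,0,0],
    [0,0,0,0,0,0,0],
  ],
)

```text
time_s: 15.47
eef_pos: [511.3, -219.9, 158.3]
ee_rot: [-0.001, 0.618, 0.786, 0.0]
force: [-1.8, 0.1, -2.8]
grip_width: 0.339
```

Run:
```python
from h import *
from rig import capture
w=capture('wrist')
import pickle; pickle.dump(w,open("c7.pkl","wb"))
f=w["frame"][130:280,240:400,::-1]; cv2.imwrite("pics/w7.png",cv2.resize(f,None,fx=4,fy=4,interpolation=cv2.INTER_CUBIC))
go(511.6,-222.8,105)
```

```text
t15.52 pos [ 511.5 -220.1  158.6] F [-0.85 -1.23 -1.65] g0.340 turn [-0.    -0.001  0.002] shift [-0.27 -0.05  5.36] q [-0.62  0.45  1.5   0.    1.19 -0.85]
```

View pics/w7.png

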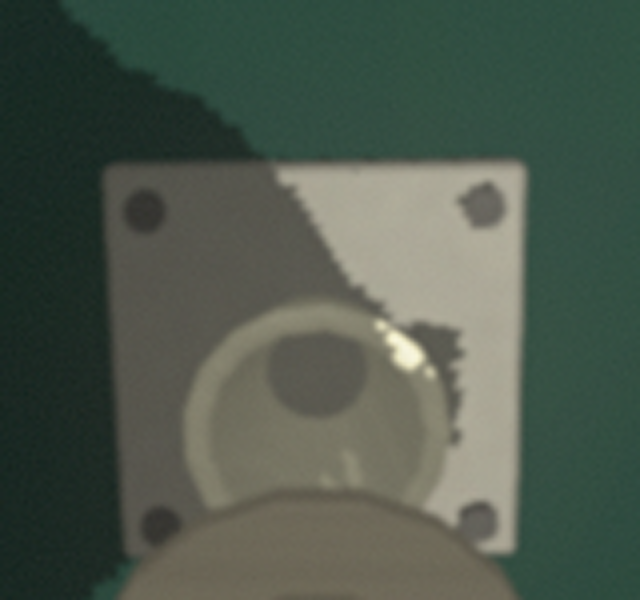

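The rim spans columns 185–448 with its top at row 297 in the crop, so its centre is about (318.6,235.9) in the full picture.

Run:
```python
from h import *
import pickle
w=pickle.load(open("c7.pkl","rb")); p=plane(w,(318.6,235.9),48); print(p); go(p[0],p[1],105)
```

```text
[ 511.4529859  -221.47510443   48.        ]
t15.52 pos [ 511.5 -220.1  158.6] F [-0.85 -1.23 -1.65] g0.340 turn [-0.    -0.001  0.002] shift [-0.14 -0.03  5.36] q [-0.62  0.45  1.5   0.    1.19 -0.85]
```

>>> move_arm(
  series=[
    [0,0,0,-0.2,0,1.2,0],
    [0,0,0,-0.2,0,2.5,0],
    [0,0,0,-0.2,0,4,0],
    [0,0,0,-0.2,0,5.2,0],
    [0,0,0,-0.2,0,5.2,0],
  ],
)

```text
time_s: 15.93
eef_pos: [511.2, -220.8, 104.9]
ee_rot: [-0.002, 0.618, 0.786, 0.0]
force: [-0.6, 0.5, -2.8]
grip_width: 0.336
```

>>> move_arm(
  series=[
    [0,0,0,0,0,0,0],
    [0,0,0,0,0,0,0],
    [0,0,0,0,0,0,0],
  ],
)

```text
time_s: 16.18
eef_pos: [511.6, -220.8, 105.9]
ee_rot: [-0.001, 0.618, 0.786, 0.0]
force: [0.2, 0.9, -1.5]
grip_width: 0.333
```

```bash
python3 -c "
from h import *
go(511.5,-222,72)"
```

```text
t16.18 pos [ 511.6 -220.8  105.9] F [ 0.18  0.87 -1.54] g0.333 turn [-0.001 -0.002  0.003] shift [-0.12 -0.04  3.39] q [-0.62  0.51  1.56  0.    1.08 -0.86]
```

>>> move_arm(
  series=[
    [0,0,0,-0.1,0,0.8,0],
    [0,0,0,-0.1,0,1.6,0],
    [0,0,0,-0.1,0,2.4,0],
    [0,0,0,-0.1,0,3.1,0],
    [0,0,0,-0.1,0,3.3,0],
  ],
)

```text
time_s: 16.6
eef_pos: [511.1, -221.3, 71.2]
ee_rot: [-0.002, 0.618, 0.786, 0.0]
force: [-0.2, -0.4, -1.4]
grip_width: 0.335
```

```bash
python3 -c "
from h import *
go(511.5,-222,59.5)"
```

```text
t16.60 pos [ 511.1 -221.3   71.2] F [-0.2  -0.38 -1.36] g0.335 turn [-0.003 -0.004  0.003] shift [-0.08  0.02  1.17] q [-0.62  0.56  1.58  0.    1.01 -0.86]
```

>>> move_arm(
  series=[
    [-0.002,-0.002,0,0,0,0.4,0],
    [-0.002,-0.002,0,0,0,0.8,0],
    [-0.002,-0.002,0,0,0,1.0,0],
    [-0.002,-0.002,0,0,0,1.1,0],
    [-0.002,-0.002,0,0,0,1.1,0],
  ],
)

```text
time_s: 17.02
eef_pos: [511.6, -221.9, 60.5]
ee_rot: [-0.0, 0.618, 0.786, 0.0]
force: [2.9, -4.1, -2.3]
grip_width: 0.338
```

>>> move_arm(
  series=[
    [0,0,0,0,0,0.1,0],
    [0,0,0,0,0,0.1,0],
    [0,0,0,0,0,0.1,0],
  ],
)

```text
time_s: 17.27
eef_pos: [511.7, -222.1, 59.7]
ee_rot: [0.0, 0.618, 0.786, 0.0]
force: [1.7, -3.3, 1.2]
grip_width: 0.338
```

There's a slight side force, so I'll yield toward it and go down another millimetre.

>>> move_arm(
  series=[
    [0,0,0,-0.1,0,0.05,0],
    [0,0,0,-0.1,0,0.1,0],
    [0,0,0,-0.1,0,0.1,0],
    [0,0,0,-0.1,0,0.1,0],
  ],
)

```text
time_s: 17.6
eef_pos: [511.8, -222.6, 59.3]
ee_rot: [-0.0, 0.618, 0.786, 0.0]
force: [-2.1, 2.2, 9.0]
grip_width: 0.337
```

Seated: 9 N upward at z=59.3, equal to the grasp height. Releasing.

>>> move_arm(
  series=[
    [0,0,0,0,0,0,0.4],
    [0,0,0,0,0,0,0.5],
    [0,0,0,0,0,0,0.6],
    [0,0,0,0,0,0,0.7],
    [0,0,0,0,0,0,0.7],
  ],
)

```text
time_s: 18.02
eef_pos: [511.7, -222.4, 59.1]
ee_rot: [-0.001, 0.618, 0.786, 0.0]
force: [0.0, -0.5, 0.3]
grip_width: 0.702
```

>>> move_arm(
  series=[
    [0,0,0,0,0,-1,0.7],
    [0,0,0,0,0,-4,0.7],
    [0,0,0,0,0,-7,0.7],
    [0,0,0,0,0,-10,0.7],
    [0,0,0,0,0,-13,0.7],
  ],
)

```text
time_s: 18.43
eef_pos: [511.5, -222.4, 191.4]
ee_rot: [-0.0, 0.618, 0.786, 0.0]
force: [1.3, -0.3, -0.3]
grip_width: 0.696
```

>>> move_arm(
  series=[
    [0,0,0,0,-3,-1,0.7],
    [0,0,0,0,-6,-2,0.7],
    [0,0,0,0,-9,-3,0.7],
    [0,0,0,0,-12,-4,0.7],
    [0,0,0,0,-12,-4,0.7],
  ],
)

```text
time_s: 18.85
eef_pos: [392.2, -251.9, 234.0]
ee_rot: [0.001, 0.619, 0.786, -0.0]
force: [-0.3, 1.2, 0.7]
grip_width: 0.698
```

Run:
```python
from h import *
from rig import capture
import pickle
d={n:capture(n) for n in("scene","side")}
pickle.dump(d,open("c8.pkl","wb"))
a=cv2.resize(d["scene"]["frame"][140:300,200:420,::-1],None,fx=3.6,fy=3.6,interpolation=cv2.INTER_CUBIC)
b=cv2.resize(d["side"]["frame"][190:370,235:435,::-1],None,fx=3.3,fy=3.3,interpolation=cv2.INTER_CUBIC)
cv2.imwrite('pics/f1.png',a);cv2.imwrite('pics/f2.png',b)
go(511,-222,200)
```

```text
t18.95 pos [ 394.6 -251.2  232.5] F [ 0.15 -0.11 -0.91] g0.702 turn [0.001 0.001 0.002] shift [ 0.1  11.99  3.26] q [-0.82  0.18  1.66  0.    1.3  -1.06]
```

View pics/f1.png

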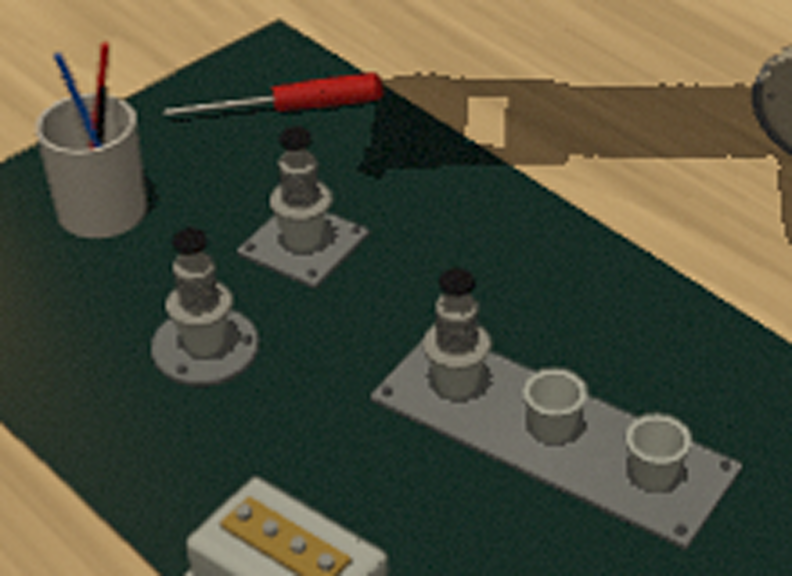

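View pics/f2.png

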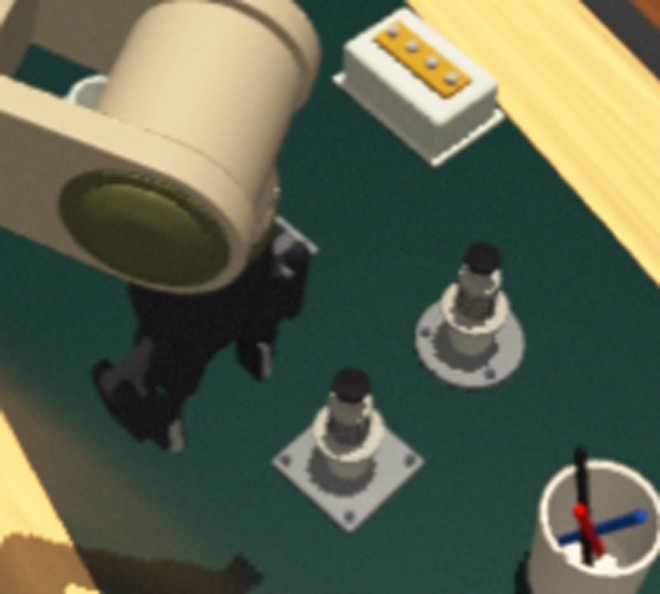

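Both views show plungers standing in the square and round cups and in the rack's end cup. The mug, screwdriver and transformer look untouched. I'll check the button-top heights before handing in.

```bash
python3 - <<'E'
from h import *
import pickle
d=pickle.load(open("c8.pkl","rb"));S,D=d["scene"],d["side"]
a=lambda u:((u[0]+.5)/3.6-.5+200,(u[1]+.5)/3.6-.5+140)
b=lambda u:((u[0]+.5)/3.3-.5+235,(u[1]+.5)/3.3-.5+190)
for n,u,v in [("sq",(295,135),(350,379)),("rd",(190,238),(483,252))]:
    X,e=tri(S,a(u),D,b(v));print(n,X.round(1),round(e,1))
d0=pickle.load(open("c0.pkl","rb"))
for n in("scene","side"):
    f=cv2.absdiff(d0[n]["frame"],d[n]["frame"]).max(2)
    if n=="scene": print("mug",(f[150:205,208:243]>40).sum(),"trafo",(f[270:325,248:312]>40).sum(),"driver",(f[158:176,244:308]>40).sum(),"meter",(f[290:362,425:478]>40).sum(),"A",(f[210:255,315:340]>40).sum())
E
python3 -c "
from rig import job
print(job.finish_job())"
```

```text
sq [ 512.2 -219.4  118.6] 0.3
rd [ 648.7 -178.8  118.9] 1.3
mug 0 trafo 0 driver 9 meter 0 A 1
the job is handed in; nothing more can be done
None
```

The job is handed in, at about 19 s of the 72 s allowed. The plunger that gives most is in the square cup and the one that gives least is in the round cup.

**Judging the springs:** I pressed each button before moving anything, to roughly the same force.

| Plunger in rack | Went down | Push | Verdict | Now stands in |
|---|---|---|---|---|
| +y end | about 15 mm | 7.6 N | softest | square cup |
| middle | about 4.5 mm | 7.4–8.5 N | firmest | round cup |
| -y end | about 7.8 mm | 7.8 N | middling | rack, not moved |

**Placing:** I lowered each plunger until the cup pushed back, 9 N on the square cup and 5 N on the round one. In both cases the tool was at the same height as when I gripped that plunger in the rack. I then let go and moved the arm clear.

**Last checks:**
- **Pictures:** both plungers look upright with their flanges on the rims, and the middling one is still in the rack.
- **Button tops:** they measured 118.6 and 118.9 mm. The rack ones read 118.7–119.0 mm before the move by the same method, against 117 mm nominal.
- **Other things on the bench:** in the scene camera the mug, transformer and multimeter showed no changed pixels. The screwdriver area showed 9, probably from the arm's shadow beside it.
- **Small disagreement:** both button tops measured about 3 mm to the +y side of their cup centres. That is near the 2 mm calibration limit, but a slight lean within the cup's play can't be ruled out.

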